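# Put the touch-up paints away in their flight case

### The arm

A 7-joint arm with a two-finger parallel gripper is mounted at the origin on a cart in front of the work surface, level with it; the furniture and walls round the work are solid. World frame = base frame: x ahead of the robot, y to its left, z up, the work surface at z = 0. Lengths are in m, angles in rad, forces in N, time in s.
With the tool pointing down it reaches from about 0.35 to 0.9 m from the base axis. Payload 19.9 kg.
Tool frame: the origin (TCP) lies between the finger pads; the fingertips stand 19 mm ahead of it and the grasp point (between the pads) is the TCP; z points along the fingers, y is the line along which they close (so a half turn about z gives the same grasp; the last joint's range is limited). The gripper opens to 94 mm and grips with 3 to 60 N. Pads are 16 mm wide; open, the fingers measure 119 mm over their backs; the gripper's body (75 mm by 177 mm) begins 78 mm behind the grasp point.
Start: joints at [1.075, 0.417, -0.01, 1.614, 0.005, 1.111, -0.053], TCP at [0.275, -0.561, 0.224] pointing down, gripper open.
Joint ranges: [-2.81, 2.81], [-0.39, 2.02], [-1.27, 1.25], [0.06, 2.57], [-1.19, 4.33], [0.19, 2], [-2.82, 2.82]. Speed limits (rad/s): [1.89, 1.89, 2.39, 2.39, 3.01, 3.01, 3.01].

### API

Orientations are given as a 3x3 rotation matrix whose columns are the frame's x, y, z axes.
In Python, from rig import robot gives the robot as it stands. Calls block until the motion is done:
- robot.move_ptp(position, orientation): joint-space move of the TCP to a pose.
- robot.move_linear(position, velocity=0.15, frame=None, threshold=None): straight line of the TCP; frame=None keeps the orientation; velocity is the mean speed in m/s. With threshold (N) it stops when the force on the tool has changed by that much, and returns True; else False.
- robot.goto_joints(angles): joint-space move.
- robot.gripper_to(opening): finger opening in m; the grip force is fixed at half the most; returns when the fingers have stopped.
- robot.pause(seconds).
- robot.ik(position, orientation): joint angles nearest the present ones, or None.
- robot.get_state(): the state.
- robot.grab_frame(name): name is "scene" or "top"; returns the picture (480x640x3 uint8, red, green, blue); there is no depth.
- robot.camera_info(name): a dict with "fx", "fy", "cx", "cy" (pixels), "dist" ([k1, k2, p1, p2, k3] as OpenCV has them; the pictures are not rectified), "rvec" (rotation vector, rad) and "tvec" (3), from world to camera coordinates, as OpenCV has them. Camera axes: x right, y down, z forward; pixel columns grow to the right and rows downward; lengths in m; the calibration is good to about 2 mm. A picture is of the moment at which its call begins. camera_info takes no time and is no camera call.
A pose or a line that the arm cannot do raises robot.PlanningError and nothing moves.
- robot.sign_off(): hands the job in; it is judged then, once.
The state is a dict: "time": time; "qpos": joint angles; "joint_vel": joint speeds; "effort": joint torques, N m; "ee_pos": TCP position; "tool_rot": TCP orientation; "force": force on the tool from outside, world axes, zero at the start; "moment": the same for the moment, N m; "opening": finger opening in m; "grasp_force": force on a finger pad.
Only numpy, scipy, OpenCV 4.12 (cv2) and the standard library are available. Lean on these libraries where they do the work, as an engineer would, in place of code of your own. Each camera call takes 0.05 s, during which the arm holds its last target. There are 200 camera calls.

### The job

Put the touch-up paints away: press every tin's lid fully home, stand all the tins upright in the open flight case, then shut the case and press its lid down until the catches snap and it is right home. Finish by swinging the hasp over the staple until it lies flat on the lid, and leave the other things on the bench alone.

Things in the scene. Friction and masses are not known exactly. Their poses are not given: they have to be found in the camera images.
- tin_blue: small round steel touch-up paint tin with a blue band, 0.24 kg with its lid; 50 mm diameter, body 66 mm tall, plus a 4 mm thick lid on top (70 mm over all with the lid home). Origin: centre of its underside, z axis up through the lid. May be absent (then its readings are None). Grasp it across the body from above.
- tin_blue_lid (a joint): press-in lid of the blue tin (49 mm diameter steel disc, 4 mm thick, blue paint dab on top): how far it stands proud, in m; 0 = fully home on the rim (top of lid 70 mm above the tin's underside), starts 4 to 8 mm proud. It is a tight plug: it slides straight down only under a push of more than about 8 N anywhere on its top, and stays where it is left.
- tin_red: small round steel touch-up paint tin with a red band, 0.24 kg with its lid; 50 mm diameter, body 66 mm tall, plus a 4 mm thick lid on top (70 mm over all with the lid home). Origin: centre of its underside, z axis up through the lid. May be absent (then its readings are None). Grasp it across the body from above.
- tin_red_lid (a joint): press-in lid of the red tin (49 mm diameter steel disc, 4 mm thick, red paint dab on top): how far it stands proud, in m; 0 = fully home on the rim (top of lid 70 mm above the tin's underside), starts 4 to 8 mm proud. It is a tight plug: it slides straight down only under a push of more than about 8 N anywhere on its top, and stays where it is left.
- tin_yellow: small round steel touch-up paint tin with a yellow band, 0.24 kg with its lid; 50 mm diameter, body 66 mm tall, plus a 4 mm thick lid on top (70 mm over all with the lid home). Origin: centre of its underside, z axis up through the lid. May be absent (then its readings are None). Grasp it across the body from above.
- tin_yellow_lid (a joint): press-in lid of the yellow tin (49 mm diameter steel disc, 4 mm thick, yellow paint dab on top): how far it stands proud, in m; 0 = fully home on the rim (top of lid 70 mm above the tin's underside), starts 4 to 8 mm proud. It is a tight plug: it slides straight down only under a push of more than about 8 N anywhere on its top, and stays where it is left.
- tin_green: small round steel touch-up paint tin with a green band, 0.24 kg with its lid; 50 mm diameter, body 66 mm tall, plus a 4 mm thick lid on top (70 mm over all with the lid home). Origin: centre of its underside, z axis up through the lid. May be absent (then its readings are None). Grasp it across the body from above.
- tin_green_lid (a joint): press-in lid of the green tin (49 mm diameter steel disc, 4 mm thick, green paint dab on top): how far it stands proud, in m; 0 = fully home on the rim (top of lid 70 mm above the tin's underside), starts 4 to 8 mm proud. It is a tight plug: it slides straight down only under a push of more than about 8 N anywhere on its top, and stays where it is left.
- case: open-topped small flight case, dark blue panels with aluminium edges, heavy (it does not shift). Outside 104 mm (x) by 282 mm (y), walls 6 mm thick, rim 60 mm above the bench. Origin: centre of its underside; x axis points from its front (hasp side, towards the robot) to its back (lid hinge side), y along its length, z up.
- case_floor (a point): centre of the case's inner floor, 8 mm above the bench; axes as the case's. Inside it is 92 mm (x) by 270 mm (y) and 52 mm deep to the rim (the lid is hollow and clears the tins). Outside, on each end wall near the front corner just under the rim, is a small sprung ball catch for the lid.
- case_lid (a joint): hinged lid of the case: angle in rad, 0 = fully shut, grows as it opens; starts upright at 1.65 to 1.8 (limit 1.9). Hollow lid, 42 mm deep from rim to flat top, 282 mm long, 106 mm from hinge line to front edge; shut, its top is 102 mm above the bench. The hinge is stiff (0.28 N m): the lid stays at any angle and can be pushed over and down from its outer face.
- lid_hinge (a point): the lid's hinge line, at its middle: 54 mm behind the case's origin along the case's x and 60 mm above the bench; the hinge axis is the case's y axis.
- lid_front (a point): point on the lid: middle of its front (free) edge, on its outer face (the top when shut): there 106 mm before and 42 mm above the hinge. From 0.14 rad down the two ball catches resist: a firm push (10 N when steady, up to 20 N when brisk) on the lid's top near its front edge drives it past them (at about 0.07 rad); it then snaps to within 0.01 rad of shut and is held.
- staple (a point): top of the steel staple (the catch for the hasp) on the lid's outer face: a loop 16 mm long (along the lid's depth), 4 mm wide and 15 mm tall, at the middle of the lid's length, its centre 21 mm behind the front edge. Keep clear of it when pressing on the lid.
- hasp (a joint): steel hasp hinged to the middle of the case's front: angle in rad, 0 = flat on the shut lid, its slot over the staple, 1.57 = upright, starts swung out towards the front at 2.0 to 2.3 (limit 2.75). Slotted strap 32 mm wide, 3 mm thick, with a cross bar at its free end. Stiff hinge (0.08 N m, 1.5 N at the bar): it stays where it is left; it cannot pass through the lid.
- hasp_hinge (a point): the hasp's hinge pin, at its middle: 59 mm in front of the case's origin along the case's x and 104.5 mm above the bench; its axis is the case's y axis.
- hasp_bar (a point): middle of the cross bar at the free end of the hasp: dark round steel bar, 11 mm diameter, 44 mm long, parallel to the case's y axis, 50 mm from the hinge pin. It can be pinched by its two ends from above and turns in the grip; with the hasp closed it rests just above the lid, 109 mm above the bench.
- screwdriver_black: bystander: screwdriver with black handle, 257 mm long, lying on the bench. Origin on its underside, at its middle.
- paint_brush: bystander: red-handled flat paint brush, 195 mm long, lying flat before the case. Origin on its underside, at its middle.
- sanding_block: bystander: cork sanding block, 112 x 61 x 34 mm. Origin on its underside, at its middle.
- marker: bystander: black and white marker pen, 135 mm long, 17 mm thick, lying among the tins. Origin on its underside, at its middle.
Not all that is in view belongs to the job. Leave any pink look-alike of the tin_blue alone.

How it is judged:
By the outcome, as a careful person would: the job done as asked, in the order asked, and still so for the second after the job is handed in, with the robot touching nothing.
Of tin_blue, tin_red, tin_yellow, tin_green only 2 to 3 are there at a start; the rules pass over those that are not, and their reading is None.
At some moment in a run one of tin_blue, tin_red, tin_yellow, tin_green may be knocked a few centimetres aside while the robot is not near it.
It also fails if it takes over 210 s, if anything falls off the work surface, if the arm or the gripper's body presses on something with over 40 N, if the wrist force passes 120 N, or if a joint passes its speed limit or range.

## Working session

There is one attempt and no reset: what is moved stays moved. The work goes in short steps, each a Python script; the robot and the scene stay as the last script left them, time stands still between calls to the robot, and variables do not carry over. Pictures are saved under pics/ and viewed, at most 14 in all, crops included, and the job is handed in when it is done.

```bash
mkdir -p pics; ls; python3 - <<'E'
from rig import robot
import cv2
for n in("scene","top"):
    cv2.imwrite(f"pics/{n}0.png",robot.grab_frame(n)[:,:,::-1]); print(n,robot.camera_info(n))
s=robot.get_state();print(s['time'],s['ee_pos'],s['tool_rot'],s['force'])
E
```

```text
pics
scene {'fx': 495.74445888386265, 'fy': 495.74445888386265, 'cx': 323.76944918631, 'cy': 247.6176387596084, 'dist': array([-0.04784964,  0.        ,  0.        ,  0.        ,  0.        ]), 'rvec': array([ 0.56934381, -2.45263755,  1.44602403]), 'tvec': array([0.32507535, 0.2855584 , 0.81088693])}
top {'fx': 534.5114639605819, 'fy': 534.5114639605819, 'cx': 325.1835992625887, 'cy': 236.37197677738274, 'dist': array([-0.10888278,  0.        ,  0.        ,  0.        ,  0.        ]), 'rvec': array([ 2.1859985 , -2.16716145,  0.09358422]), 'tvec': array([-0.25999528,  0.51611236,  1.0475665 ])}
0.1 [ 0.27441106 -0.56118394  0.22390317] [[ 8.98327165e-01  4.39326737e-01 -5.68281141e-04]
 [ 4.39327091e-01 -8.98326707e-01  9.13347452e-04]
 [-1.09244170e-04 -1.07014613e-03 -9.99999421e-01]] [0.5451379  0.01743893 0.49187854]
```

View pics/scene0.png

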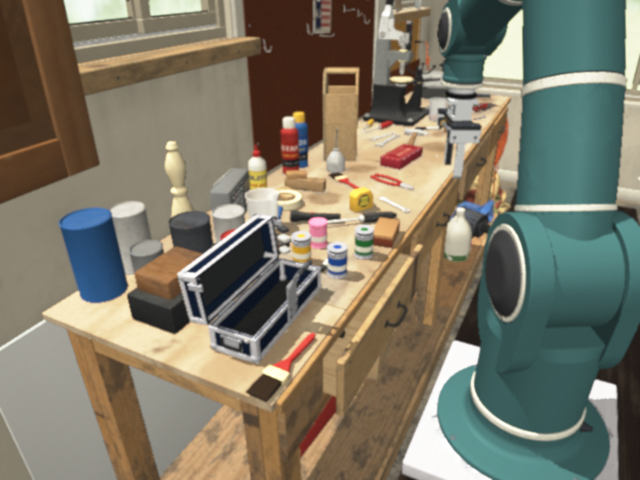

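View pics/top0.png

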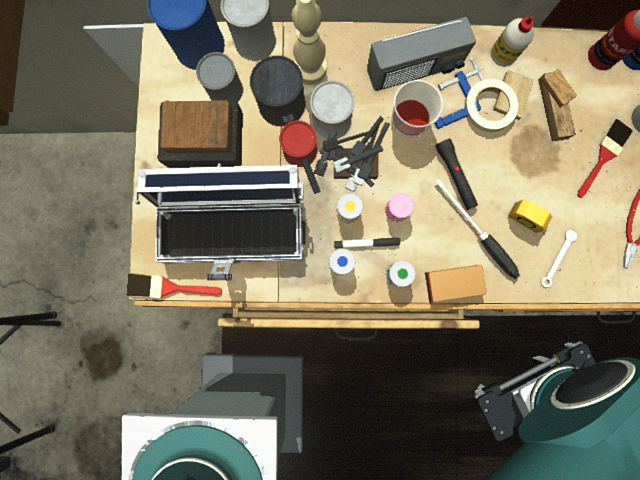

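Three tins are present (top view): yellow (350,207), blue (342,262) and green (402,274). The pink decoy is at (400,207) and the marker at (367,243). The case spans about x 155–303, y 203–262, with its lid open behind it. The hasp is at (220,268) and the brush sits in front.

```bash
cat > h.py <<'E'
from rig import robot
import numpy as np, cv2
def cam(n):
    c=robot.camera_info(n); K=np.array([[c['fx'],0,c['cx']],[0,c['fy'],c['cy']],[0,0,1]])
    return K,np.array(c['dist']),np.array(c['rvec']),np.array(c['tvec'])
def back(n,uv,z):
    K,d,r,t=cam(n); R=cv2.Rodrigues(r)[0]
    p=cv2.undistortPoints(np.array(uv,float).reshape(-1,1,2),K,d).reshape(-1,2)
    o=-R.T@t; v=np.c_[p,np.ones(len(p))]@R
    return o+v*((np.atleast_1d(z)-o[2])/v[:,2])[:,None]
def proj(n,P):
    K,d,r,t=cam(n); return cv2.projectPoints(np.array(P,float).reshape(-1,3),r,t,K,d)[0].reshape(-1,2)
def blob(img,col,box):
    """centroid of saturated dab of colour inside box (u0,v0,u1,v1)"""
    u0,v0,u1,v1=box; h=cv2.cvtColor(img[v0:v1,u0:u1],cv2.COLOR_RGB2HSV).astype(int)
    lo,hi={'yellow':(20,33),'blue':(100,125),'green':(55,90)}[col]
    m=(h[...,0]>=lo)&(h[...,0]<=hi)&(h[...,1]>110)
    n,l,s,c=cv2.connectedComponentsWithStats(m.astype(np.uint8))
    k=1+np.argmax(s[1:,4]); return c[k]+[u0,v0],s[k]
def down(yaw):
    """tool pointing down, closing line (tool y) at angle yaw from world x"""
    y=np.array([np.cos(yaw),np.sin(yaw),0]); z=np.array([0,0,-1.]); return np.c_[np.cross(y,z),y,z]
E
python3 - <<'E'
from h import *
im=robot.grab_frame("top")
for c,b in dict(yellow=(335,192,365,222),blue=(327,247,357,277),green=(387,259,417,289)).items():
    uv,s=blob(im,c,b); print(c,uv,s,back("top",[uv],0.076))
a=im[155:305,120:320]; cv2.imwrite("pics/c1.png",cv2.resize(a,None,fx=4,fy=4,interpolation=cv2.INTER_CUBIC)[:,:,::-1])
a=im[180:300,320:480]; cv2.imwrite("pics/c2.png",cv2.resize(a,None,fx=5,fy=5,interpolation=cv2.INTER_CUBIC)[:,:,::-1])
E
```

```text
yellow [349.81012658 205.59493671] [10  9 10 10 79] [[ 0.57313427 -0.30214805  0.076     ]]
blue [341.92405063 260.84810127] [10  9 10 11 79] [[ 0.46741719 -0.28769486  0.076     ]]
green [402.20547945 273.30136986] [11 10 10 10 73] [[ 0.44470231 -0.40212321  0.076     ]]
```

View pics/c1.png

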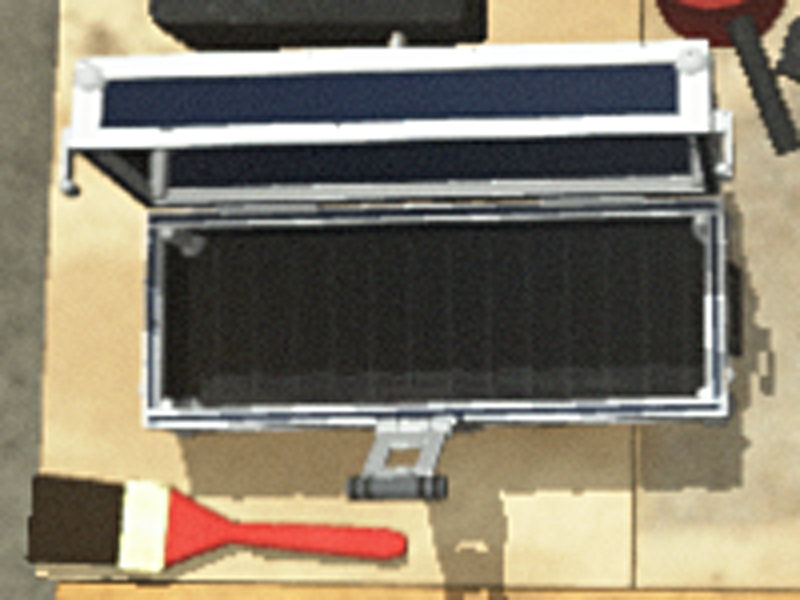

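View pics/c2.png

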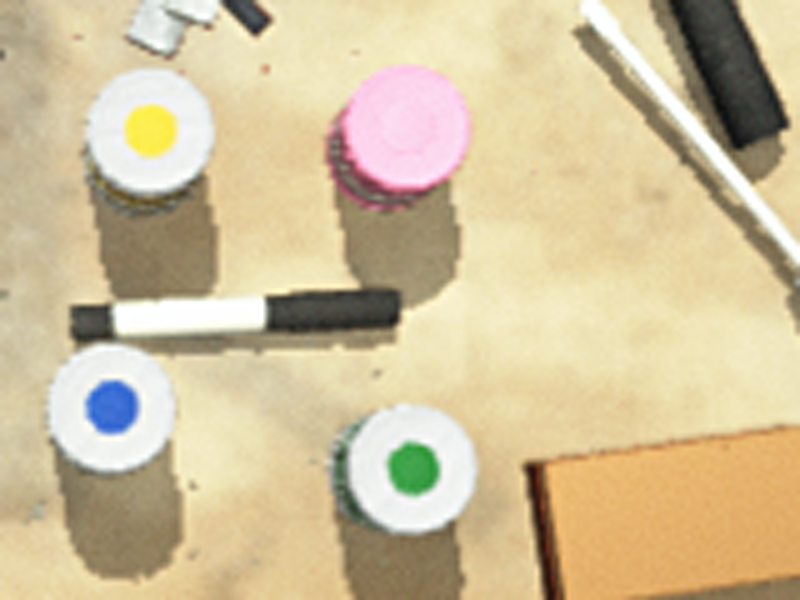

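```bash
python3 - <<'E'
from h import *
c=np.array([[145,424],[728,412],[722,206],[150,212]])/4+[120,155]-.4
P=back("top",c,0.06); print(P.round(4))
ctr=P.mean(0); d=(P[1]-P[0])+(P[2]-P[3]); yaw=np.arctan2(-d[1],-d[0])-np.pi/2
print(ctr,yaw,[np.linalg.norm(P[i]-P[(i+1)%4]) for i in range(4)])
print(cv2.minAreaRect(P[:,:2].astype(np.float32)))
R=np.array([[np.cos(yaw),-np.sin(yaw),0],[np.sin(yaw),np.cos(yaw),0],[0,0,1]])
o=np.r_[ctr[:2],0]
Q=[[sx*.052,sy*.141,.06] for sx,sy in((-1,1),(-1,-1),(1,-1),(1,1))]
hb=[[-.059+.05*np.cos(a),0,.1045+.05*np.sin(a)] for a in (2.0,2.15,2.3)]
lf=[[.054-.106*np.cos(a)+.0*1-.042*np.sin(a)*-1,y,.06+.106*np.sin(a)+.042*np.cos(a)] for a in (1.65,1.8) for y in(-.141,.141)]
uv=proj("top",(np.array(Q+hb+lf)@R.T)+o); print(((uv+.4-[120,155])*4).round(0))
# marker, screwdriver tips etc
print(back("top",[[334.5,244.5],[400,241.5],[400,206]],[.009,.009,.07]).round(3))
for y in (0,np.pi/2,yaw): print(y, robot.ik(ctr+[0,0,.1],down(y)))
E
```

```text
[[ 0.4649  0.0735  0.06  ]
 [ 0.4737 -0.2105  0.06  ]
 [ 0.5736 -0.2064  0.06  ]
 [ 0.5689  0.0748  0.06  ]]
[ 0.52027679 -0.06713865  0.06      ] 0.023876797340024902 [np.float64(0.28415966385759805), np.float64(0.10007774892178074), np.float64(0.2812068358242535), np.float64(0.10400731742363904)]
((0.5212497711181641, -0.0669088214635849), (0.10399013012647629, 0.28415969014167786), 1.7651493549346924)
[[147. 424.]
 [725. 416.]
 [723. 202.]
 [150. 212.]
 [397. 475.]
 [399. 490.]
 [401. 503.]
 [711.  51.]
 [ 81.  64.]
 [712.  23.]
 [ 88.  36.]]
[[ 0.503 -0.275  0.009]
 [ 0.51  -0.407  0.009]
 [ 0.574 -0.399  0.07 ]]
0 [ 0.52068965  0.36209602 -0.5433242   1.91067863  0.23044712  0.93024692
 -0.13274735]
1.5707963267948966 [ 0.6422861   0.39452512 -0.69742531  1.90699782  0.30863003  0.94876815
  1.3710159 ]
0.023876797340024902 [ 0.52352234  0.36272051 -0.54684955  1.91059033  0.23214233  0.93059976
 -0.11033086]
```

```bash
cat >> h.py <<'E'
YAW=0.026; O=np.array([.520,-.067,0])
CR=cv2.Rodrigues(np.array([0,0,YAW]))[0]
def case(x,y,z): return O+CR@np.array([x,y,z])
def fz(): return robot.get_state()['force']
TIN0=dict(yellow=(.573,-.302),blue=(.467,-.288),green=(.445,-.402))
def find(c,z=.070,near=None,w=30,im=None):
    im=robot.grab_frame("top") if im is None else im
    u,v=proj("top",[*(near if near is not None else TIN0[c]),z])[0].astype(int)
    uv,s=blob(im,c,(u-w,v-w,u+w,v+w)); return back("top",[uv],z)[0][:2],s[4]
def press(p):
    robot.move_ptp([*p,.15],down(-np.pi/2)) 
    robot.move_linear([*p,.104],.1)
    robot.move_linear([*p,.0875],.02,threshold=25)
    s=robot.get_state(); print('press',s['ee_pos'].round(4),s['force'].round(1),round(s['time'],1))
    robot.move_linear([*p,.15],.15)
E
python3 - <<'E'
from h import *
robot.gripper_to(0)
im=robot.grab_frame("top")
T={c:find(c,.076,im=im) for c in TIN0}; print(T)
for c in("green","blue","yellow"): press(find(c,.076)[0] if c!="green" else T[c][0])
im=robot.grab_frame("scene")
cv2.imwrite("pics/s1.png",cv2.resize(im[180:360,180:420],None,fx=3.3,fy=3.3)[:,:,::-1])
im=robot.grab_frame("top"); cv2.imwrite("pics/t1.png",im[:,:,::-1])
print(robot.get_state()['opening'])
E
```

```text
{'yellow': (array([ 0.57322016, -0.30205661]), np.int32(80)), 'blue': (array([ 0.46741719, -0.28769486]), np.int32(79)), 'green': (array([ 0.44472824, -0.40212325]), np.int32(73))}
press [ 0.445  -0.4023  0.0892] [-2.3  2.6 11.4] 3.9
press [ 0.4678 -0.2879  0.0892] [-3.2  1.7 12.6] 6.5
press [ 0.6286 -0.285   0.0876] [-0.9  0.1  0.8] 9.3
0.0004622845797010896
```

View pics/s1.png

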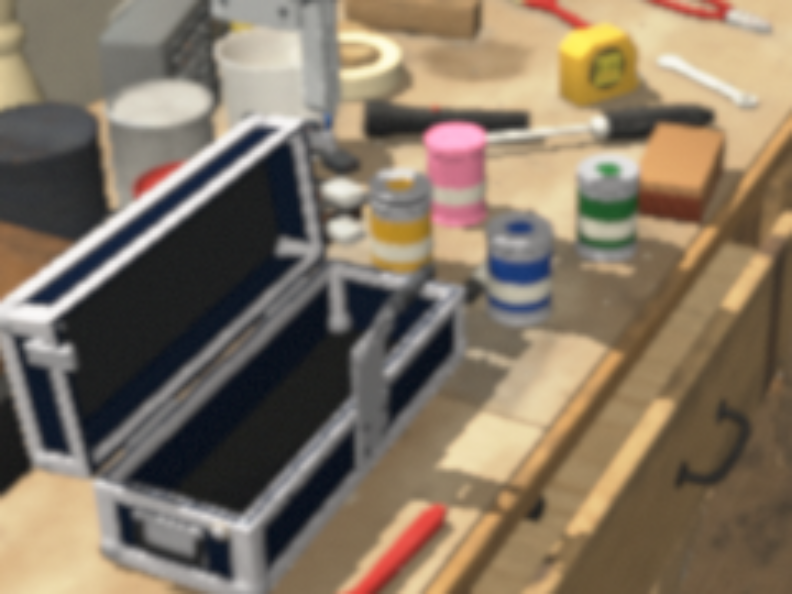

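The arm is at the yellow tin's right, so the yellow press missed. The blue and green lids look home. I'll check the top view.

View pics/t1.png

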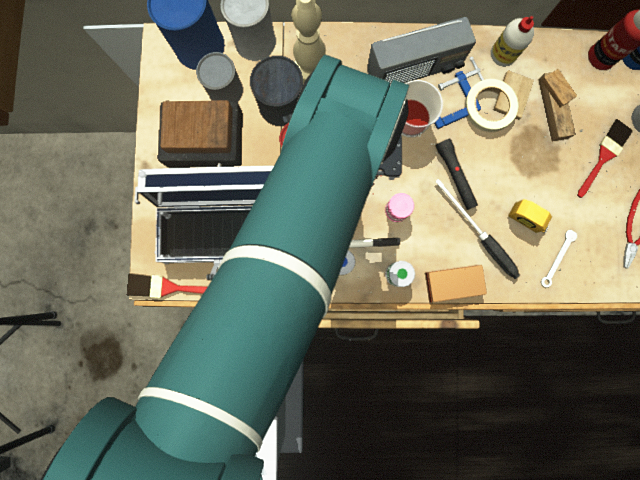

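```bash
cat >> h.py <<'E'
HOME=[1.075,0.417,-0.01,1.614,0.005,1.111,-0.053]
def look(z=.070,name=None,**k):
    robot.goto_joints(HOME); im=robot.grab_frame("top")
    if name: cv2.imwrite(f"pics/{name}.png",im[:,:,::-1])
    return im
E
python3 - <<'E'
from h import *
robot.move_linear([.6286,-.285,.2])
im=look(name="t2"); print({c:find(c,.076 if c=='yellow' else .07,im=im,w=25) for c in TIN0})
p,a=find('yellow',.076,im=im,w=25); assert a>50
press(p)
cv2.imwrite("pics/x.png",im[150:300,300:460,::-1])
print(robot.get_state()['time'])
E
python3 -c "
import cv2;a=cv2.imread('pics/t2.png');cv2.imwrite('pics/t2c.png',cv2.resize(a[130:300,220:480],None,fx=3,fy=3,interpolation=cv2.INTER_CUBIC))"
```

```text
{'yellow': (array([ 0.58400456, -0.3000548 ]), np.int32(73)), 'blue': (array([ 0.46704635, -0.28747468]), np.int32(76)), 'green': (array([ 0.44488375, -0.40248467]), np.int32(72))}
press [ 0.5842 -0.3002  0.0891] [-2.5  1.4 10.2] 15.1
15.6333
```

View pics/t2c.png

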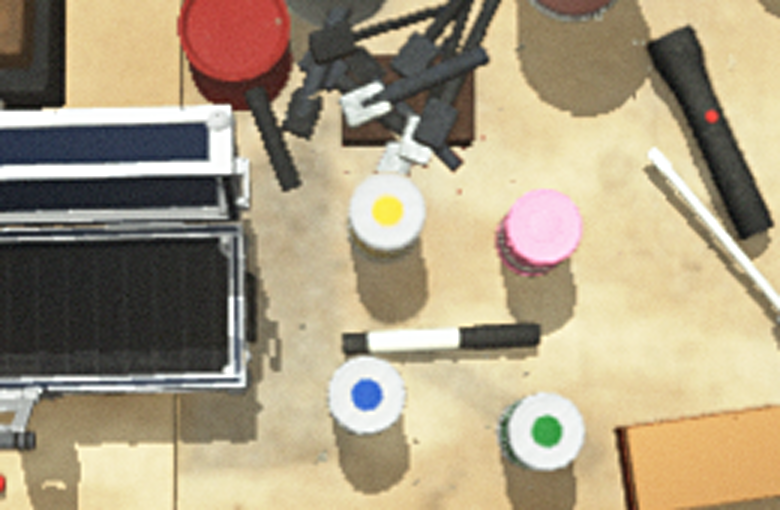

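Yellow is now at (.584,-.300), pressed home. All three lids are home, with the tip at 0.070. Next I pick and place green, then blue.

```bash
cat >> h.py <<'E'
PL=YAW-np.pi/2
def pick_place(p,yaw,slot,op=.070,h=.052):
    robot.gripper_to(op)
    robot.move_ptp([*p,.17],down(yaw)); robot.move_linear([*p,h],.1)
    robot.gripper_to(0.0)
    g=robot.get_state(); print('grip',g['opening'],g['grasp_force'])
    if not .046<g['opening']<.054: raise SystemExit('bad grip')
    robot.move_linear([*p,.24],.2)
    q=case(0,slot,0)
    robot.move_ptp(q+[0,0,.24],down(PL)); robot.move_linear(q+[0,0,h+.025],.15)
    t=robot.move_linear(q+[0,0,h+.007],.03,threshold=6)
    s=robot.get_state(); print('placed',t,s['ee_pos'].round(4),(s['ee_pos'][2]-h).round(4),s['force'].round(1))
    robot.gripper_to(.068); robot.move_linear(q+[0,0,.26],.2)
E
python3 - <<'E'
from h import *
robot.move_linear([.584,-.300,.22])
im=look(); p,a=find('green',.07,im=im); print(p,a); assert a>50
pick_place(p,0,.08)
im=look(name="t3"); print({c:find(c,im=im,w=25) for c in('yellow','blue')}); print(find('green',.078,near=case(0,.08,0)[:2],im=im),case(0,.08,0)); print(robot.get_state()['time'])
E
```

```text
[ 0.44488375 -0.40248467] 72
grip 0.04924629650880294 30.000710785388947
placed True [0.5177 0.0129 0.06  ] 0.008 [1.1 0.1 1.5]
{'yellow': (array([ 0.60169028, -0.29673576]), np.int32(77)), 'blue': (array([ 0.46704635, -0.28747468]), np.int32(76))}
(array([0.51846139, 0.01177747]), np.int32(75)) [0.51792023 0.01297296 0.        ]
30.5583
```

```bash
python3 -c "
import cv2;a=cv2.imread('pics/t3.png');cv2.imwrite('pics/t3c.png',cv2.resize(a[130:300,140:420],None,fx=2.8,fy=2.8,interpolation=cv2.INTER_CUBIC))"
```

```text
(no output)
```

View pics/t3c.png

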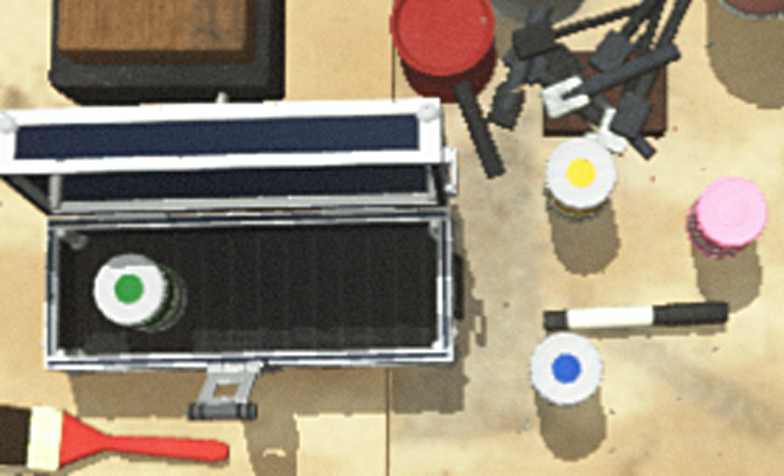

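Green is in the case. Yellow has shifted to (.602,-.297), against the white clamp jaw and too near the open lid to grip. I'll place blue first, then nudge yellow clear.

```bash
python3 - <<'E'
from h import *
p,a=find('blue',im=robot.grab_frame("top")); print(p,a); assert a>50
pick_place(p,-np.pi/2,0.0)
im=look(name="t4"); print(find('yellow',near=(.6,-.3),im=im),find('blue',.078,near=case(0,0,0)[:2],im=im),find('green',.078,near=case(0,.08,0)[:2],im=im),case(0,0,0)); print(robot.get_state()['time'])
print(back("top",[[332,128],[298,160],[352,186],[270,180]],[.1,.04,.03,.13]).round(3))
cv2.imwrite("pics/s4.png",cv2.resize(robot.grab_frame("scene")[150:300,170:370],None,fx=4,fy=4,interpolation=cv2.INTER_CUBIC)[:,:,::-1])
E
```

```text
[ 0.46704635 -0.28747468] 76
grip 0.04987941590480854 30.001000463962555
placed True [ 0.5198 -0.067   0.06  ] 0.008 [1.8 0.4 2.9]
(array([ 0.60180699, -0.29678788]), np.int32(79)) (array([ 0.51986741, -0.06808511]), np.int32(81)) (array([0.51846139, 0.01177747]), np.int32(75)) [ 0.52  -0.067  0.   ]
41.4167
[[ 0.718 -0.267  0.1  ]
 [ 0.67  -0.2    0.04 ]
 [ 0.62  -0.308  0.03 ]
 [ 0.611 -0.154  0.13 ]]
```

View pics/s4.png

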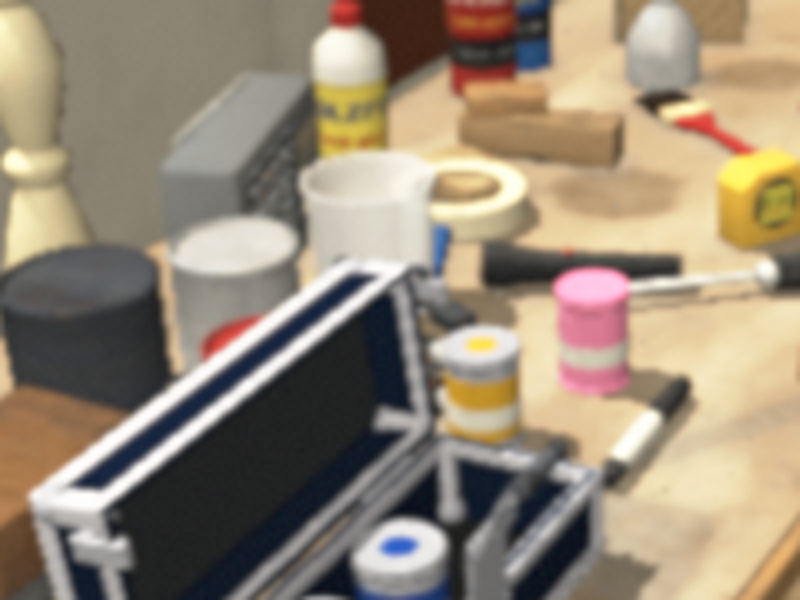

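Blue and green stand in the case (seen at 0.068 and 0.012 in y). Yellow touches the clamp pile, so I'll triangulate the heights of the white jaws before going near it.

```bash
python3 - <<'E'
from h import *
def tri(a,b):
    Ps=[];us=[]
    for n,u in(("top",a),("scene",b)):
        K,d,r,t=cam(n); Ps.append(np.c_[cv2.Rodrigues(r)[0],t]); us.append(cv2.undistortPoints(np.array(u,float).reshape(1,1,2),K,d).reshape(2,1))
    X=cv2.triangulatePoints(*Ps,*us)[:,0]; X=X[:3]/X[3]
    return X.round(3),proj("top",X).round(1)-a,proj("scene",X).round(1)-b
for a in((341.7,164.3),(356.7,176.7)):
    for b in((284.5,237.6),(284.5,249.7)): print(a,b,tri(a,b))
# dark arm tip right of lid
print(tri((371,185),(287,229)))
E
```

```text
(341.7, 164.3) (284.5, 237.6) (array([ 0.641, -0.295,  0.059]), array([[4.1, 8.3]]), array([[-7.1, -1.1]]))
(341.7, 164.3) (284.5, 249.7) (array([ 0.647, -0.297,  0.022]), array([[4.5, 9.2]]), array([[-8. , -1.3]]))
(356.7, 176.7) (284.5, 237.6) (array([ 0.634, -0.317,  0.047]), array([[0.2, 0.4]]), array([[-0.4,  0. ]]))
(356.7, 176.7) (284.5, 249.7) (array([ 0.64 , -0.32 ,  0.008]), array([[0.6, 1.3]]), array([[-1.1, -0.1]]))
(array([ 0.626, -0.339,  0.062]), array([[-2.4, -4.9]]), array([[4. , 0.4]]))
```

```bash
python3 - <<'E'
from h import *
robot.gripper_to(0)
p=np.array([.6018,-.2968]); d=np.array([.45,.893])
s=p+.044*d; e=p+.036*d-.032*d
robot.move_ptp([*s,.2],down(0))
t=robot.move_linear([*s,.058],.06,threshold=6); print('contact',t,robot.get_state()['ee_pos'])
if not t:
    robot.move_linear([*e,.058],.05,threshold=20); print(fz())
    robot.move_linear([*s,.058],.1)
robot.move_linear([*s,.22],.15)
im=look(name="t5"); print(find('yellow',near=(.585,-.32),im=im)); print(robot.get_state()['time'])
cv2.imwrite("pics/t5c.png",cv2.resize(im[130:300,220:440],None,fx=3,fy=3,interpolation=cv2.INTER_CUBIC)[:,:,::-1])
E
```

```text
contact False [ 0.62172381 -0.25754899  0.05821473]
[0.42964088 0.66869856 0.39533496]
(array([ 0.59164863, -0.32865527]), np.int32(81))
51.2417
```

View pics/t5c.png

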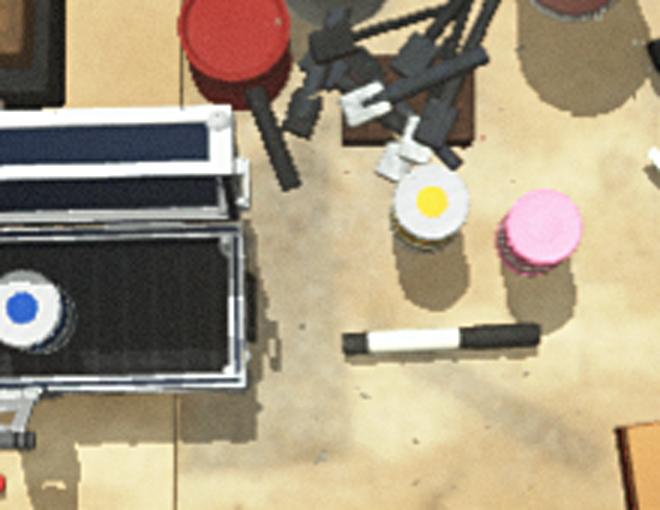

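```bash
python3 - <<'E'
from h import *
p,a=find('yellow',near=(.5916,-.3287),im=robot.grab_frame("top")); print(p,a); assert a>50
pick_place(p,-np.pi/2,-.08,op=.060)
im=look(name="t6")
for c,y in(('green',.08),('blue',0),('yellow',-.08)): print(c,find(c,.078,near=case(0,y,0)[:2],im=im,w=25),case(0,y,0))
print(robot.get_state()['time'])
cv2.imwrite("pics/t6c.png",cv2.resize(im[130:300,130:420],None,fx=2.7,fy=2.7,interpolation=cv2.INTER_CUBIC)[:,:,::-1])
E
```

```text
[ 0.59164863 -0.32865527] 81
grip 0.04955019773628274 30.001201629638672
placed True [ 0.522  -0.1469  0.0601] 0.0081 [0.7 0.6 3. ]
green (array([0.5184971 , 0.01189802]), np.int32(74)) [0.51792023 0.01297296 0.        ]
blue (array([ 0.51973542, -0.06793415]), np.int32(79)) [ 0.52  -0.067  0.   ]
yellow (array([ 0.52158184, -0.14804121]), np.int32(83)) [ 0.52207977 -0.14697296  0.        ]
62.6
```

View pics/t6c.png

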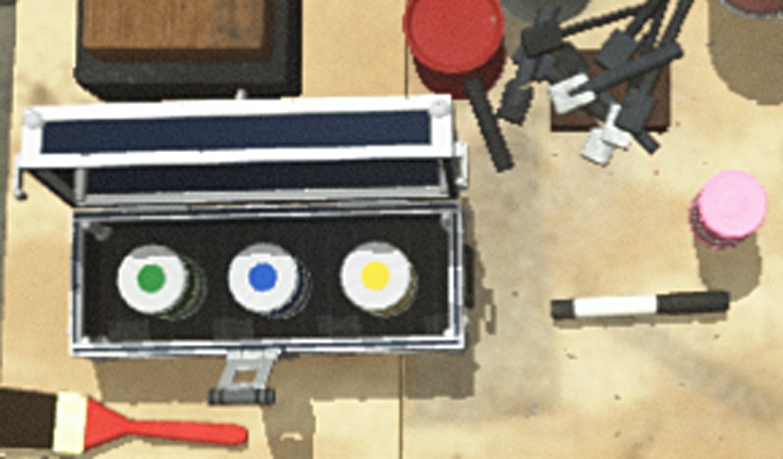

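All three tins stand upright in the case. Now I push the lid over from behind.

```bash
python3 - <<'E'
from h import *
robot.gripper_to(0); Y=-.06
R=down(PL)
def tip(x,z): return case(x,Y,z+.019)
robot.move_ptp(tip(.142,.26),R)
print(robot.move_linear(tip(.142,.140),.1,threshold=6),robot.get_state()['ee_pos'])
r=.088
for a in np.r_[np.arange(1.75,.2,-.12),.22]:
    x=.054-r*np.cos(a)+.042*np.sin(a)+.008; z=.06+r*np.sin(a)+.042*np.cos(a)
    t=robot.move_linear(tip(x,z),.12,threshold=25)
    print(round(a,2),fz().round(1), end=' ')
    if t: print('STOP',robot.get_state()['ee_pos']); break
print(robot.get_state()['time'])
cv2.imwrite("pics/s7.png",cv2.resize(robot.grab_frame("scene")[150:380,150:420],None,fx=2.6,fy=2.6,interpolation=cv2.INTER_CUBIC)[:,:,::-1])
E
```

```text
False [ 0.66385485 -0.12331731  0.15969169]
1.75 [0.6 0.  0.3] 1.63 [-0.3  0.5 -0.4] 1.51 [ 0.8 -0.9 -0.6] 1.39 [-0.7 -0.1 -0.3] 1.27 [0.4 0.2 0.5] 1.15 [ 0.3 -0.3 -0.6] 1.03 [-0.4 -0.4  0.2] 0.91 [ 0.5  0.5 -0.1] 0.79 [ 0.4  0.  -0.6] 0.67 [1.  0.3 1.1] 0.55 [-0.7 -0.3 -0.2] 0.43 [ 0.4 -0.   0.7] 0.31 [ 0.3 -0.3 -0. ] 0.22 [-0.9  0.  -0.5] 70.75
```

View pics/s7.png

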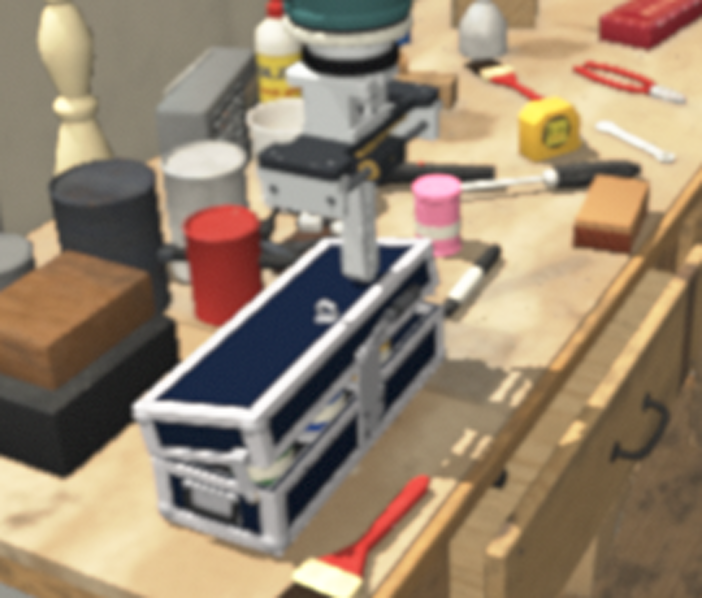

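The lid is almost shut at about 0.2 rad, with the tip on top clear of the staple. Next I press it home near the front edge.

```bash
python3 - <<'E'
from h import *
Y=-.06
def tip(x,z): return case(x,Y,z+.019)
robot.move_linear(tip(-.020,.145),.1); robot.move_linear(tip(-.038,.135),.1)
for z in (.118,.112,.108,.104,.100):
    t=robot.move_linear(tip(-.038,z),.02,threshold=35); s=robot.get_state(); print(z,t,(s['ee_pos'][2]-.019).round(4),s['force'].round(1))
    if t: break
robot.move_linear(tip(-.038,.16),.1)
# opposite-side check touch
robot.move_linear(case(-.038,-.06,.2),.15)
s=robot.get_state(); print(s['time'])
cv2.imwrite("pics/s8.png",cv2.resize(robot.grab_frame("scene")[200:380,180:360],None,fx=3.3,fy=3.3,interpolation=cv2.INTER_CUBIC)[:,:,::-1])
E
```

```text
0.118 False 0.1181 [-0.3  0.4 -0.5]
0.112 False 0.1118 [ 0.9 -0.5 -1.1]
0.108 False 0.1079 [-0.7  0.3  0.4]
0.104 False 0.1039 [-0.4 -0.3  1. ]
0.1 True 0.1018 [-8.2  1.6 22.9]
74.9917
```

View pics/s8.png

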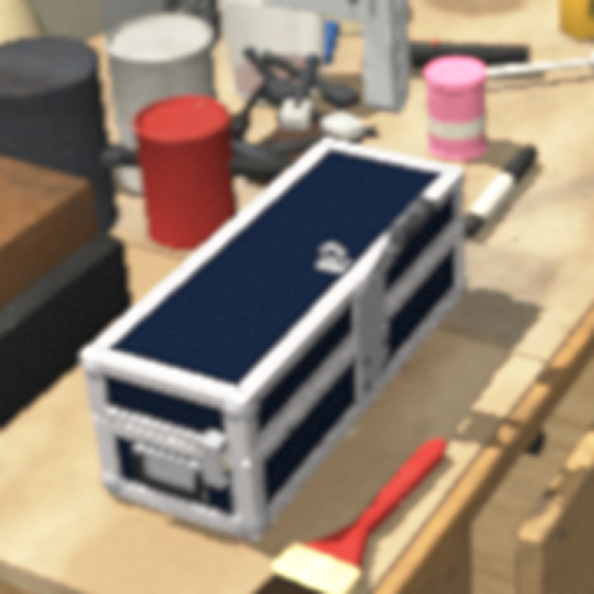

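The lid is fully shut (tip stopped at z = 0.1018). The hasp still stands out at the front, so I push its bar over.

```bash
python3 - <<'E'
from h import *
def tip(x,z): return case(x,0,z+.019)
def bar(a): return -.059+.05*np.cos(a), .1045+.05*np.sin(a)
R=down(PL)
robot.move_linear(case(-.038,-.06,.25)); robot.move_ptp(tip(-.13,.23),R)
print(robot.move_linear(tip(-.13,.128),.1,threshold=6))
def go(x,z,v=.06):
    t=robot.move_linear(tip(x,z),v,threshold=18); s=robot.get_state(); print(round(x,3),round(z,3),t,s['force'].round(1),s['ee_pos'].round(3)); return t
for a in (2.2,2.0,1.8,1.6,1.4,1.2,1.0,.85):
    bx,bz=bar(a)
    if go(bx-.0125,bz-(.012 if a>1.7 else .002)): break
bx,bz=bar(.85)
robot.move_linear(tip(bx-.02,bz+.02),.1); robot.move_linear(tip(bx+.006,bz+.02),.1)
for a in (.8,.6,.4,.2,.1,0):
    bx,bz=bar(a)
    if go(bx+.004,bz+.0055): break
go(-.005,.111,.02)
robot.move_linear(tip(-.005,.2),.1); print(robot.get_state()['time'])
robot.goto_joints(HOME)
a=robot.grab_frame("top"); b=robot.grab_frame("scene")
f=lambda i:cv2.resize(i,(400,600),interpolation=cv2.INTER_CUBIC)
cv2.imwrite("pics/f.png",np.hstack([cv2.resize(b[230:380,190:340],(400,400),interpolation=cv2.INTER_CUBIC),cv2.resize(a[180:310,125:255],(400,400),interpolation=cv2.INTER_CUBIC)])[:,:,::-1])
cv2.imwrite("pics/ftop.png",a[:,:,::-1])
E
```

```text
False
-0.101 0.133 False [-0.5  0.9 -0.4] [ 0.419 -0.07   0.152]
-0.092 0.138 False [ 0.8 -1.  -0.6] [ 0.428 -0.069  0.157]
-0.083 0.141 False [-1.7  0.2 -0.8] [ 0.438 -0.069  0.16 ]
-0.073 0.152 False [-0.1  0.5 -0. ] [ 0.448 -0.069  0.172]
-0.063 0.152 False [ 0.3 -0.3  0.6] [ 0.457 -0.069  0.171]
-0.053 0.149 False [-0.3 -0.1 -0.1] [ 0.467 -0.068  0.168]
-0.044 0.145 False [-0.8 -0.1  0.5] [ 0.476 -0.068  0.163]
-0.039 0.14 False [ 0.  -0.8 -0.2] [ 0.482 -0.068  0.159]
-0.02 0.146 False [-0.3 -0.  -0.8] [ 0.499 -0.068  0.164]
-0.014 0.138 False [ 0.   0.5 -0.3] [ 0.506 -0.067  0.157]
-0.009 0.129 False [-0.5 -1.   0.9] [ 0.511 -0.067  0.148]
-0.006 0.12 False [-0.8  0.4  0.4] [ 0.514 -0.067  0.138]
-0.005 0.115 False [ 1.7  0.2 -0.3] [ 0.515 -0.067  0.134]
-0.005 0.11 False [-18.    2.3  51.8] [ 0.515 -0.067  0.131]
-0.005 0.111 False [-14.    1.1  40.4] [ 0.515 -0.067  0.132]
84.0583
```

View pics/f.png

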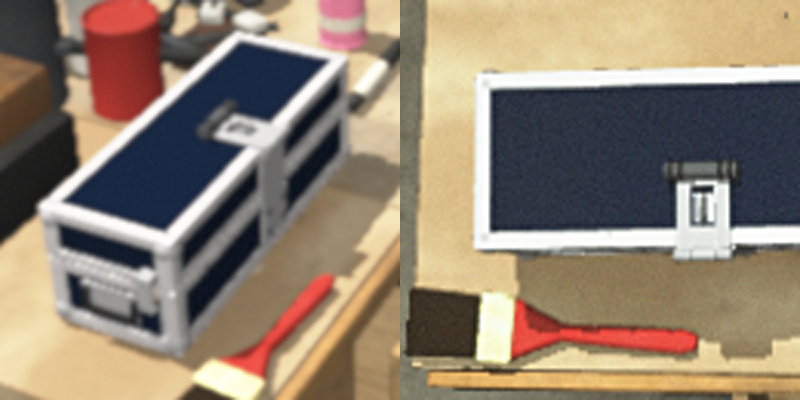

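The hasp lies flat with the staple through its slot, the lid is shut and the brush is untouched.

```bash
python3 -c "
from rig import robot
print(robot.sign_off())"
```

```text
the job is handed in; nothing more can be done
None
```

The job is handed in: the blue, green and yellow tins (red was absent) have their lids pressed home and stand upright in the case, the lid is shut past its catches and the hasp lies flat over the staple; the only slip was a first press that missed the yellow tin, the final hasp press reached about 52 N through the fingertips, and no verdict was shown.

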